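Open the hex key's drawer to its stop and shut the other

TASK

Both drawers of the low clear-topped drawer box have been left ajar. Pull the drawer that holds the L-shaped hex key out as far as its stop, with the key still in it, and push the other drawer, the one with the red-handled pliers, fully shut. Feel for the stops rather than dragging or shoving the box along the bench, and leave everything else on the bench where it is.

Things in the scene. Friction and masses are not known exactly. Their poses are not given: they have to be found in the camera images.
- box: Low plywood drawer box, loose on the bench: 190 deep (x), 300 wide (y), 80 mm high, 3 kg, clear top. Origin: centre of its underside; x to its back, y to its left seen from the robot, z up. Two drawers side by side at its -x end, centres y = +73 (left) and -73 mm (right); blue fronts 142 wide, 7 to 73 mm above the bench, outer face at x = -107 mm when shut. White trays inside, floor 12 mm up.
- left_drawer_handle (a point): Centre of the left drawer's handle bar, 55 mm above the bench. Bow handle of dark steel rod 10 mm thick: a level bar 74 mm long, its axis 50 mm out from the blue face, a leg at each end; the window between bar and face is 45 mm deep and 64 mm wide, open above and below. Axes as the box's: x points into the box, y along the bar, z up.
- right_drawer_handle (a point): Centre of the right drawer's handle bar, 55 mm above the bench. Bow handle of dark steel rod 10 mm thick: a level bar 74 mm long, its axis 50 mm out from the blue face, a leg at each end; the window between bar and face is 45 mm deep and 64 mm wide, open above and below. Axes as the box's: x points into the box, y along the bar, z up.
- left_drawer (a joint): How far the left drawer is out, in m: 0 is fully shut (front against the box), about 0.11 is fully out against its stop. It slides along the box's x axis (opens towards -x), stays where it is left, and takes 2 to 3 N to move.
- right_drawer (a joint): How far the right drawer is out, in m: 0 is fully shut (front against the box), about 0.11 is fully out against its stop. It slides along the box's x axis (opens towards -x), stays where it is left, and takes 2 to 3 N to move.
- hex_key: Dark steel L-shaped hex key lying flat in one of the drawers (either one), long arm 100 mm, short arm 35 mm, rod 10 mm thick. Origin: about the middle of its outline on its underside; x along the long arm, z up. Its y in the box's frame tells which drawer it is in.
- pliers: Small pliers with red handles lying flat in the other drawer, 110 mm long, 45 mm wide, 10 mm thick. Origin: middle of its underside; x along its length towards the jaws.
- mallet: Wooden mallet lying on the bench, a bystander: head 55 x 110 x 66 mm, handle 240 mm long along -x from the head. Origin: centre of the head's underside.
- shelf_peg1: Beech shelf peg lying on the bench, a bystander: 80 mm long, 22 mm square head at its -x end. Origin: under its middle.
- shelf_peg2: The other beech shelf peg, same as the first, a bystander.
- tackle_box: Clear plastic tackle box with orange latches, a bystander: 164 x 224 x 58 mm. Origin: centre of its underside.
- glue: White bottle of wood glue with an orange cap, a bystander: 56 mm across, 160 mm tall. Origin: centre of its underside.
- tape: Yellow tape measure, a bystander: 75 x 36 x 66 mm. Origin: centre of its underside.

How it is judged:
At the end, for the whole second after the job is handed in: The drawer holding the hex key is out against its stop (more than 103 of its 110 mm) with the key lying in it, the other drawer is shut (less than 7 mm out), and both are at rest (((y of hex_key in the frame of box above 0.01 m and value of joint left_drawer above 0.103 m and value of joint right_drawer below 0.007 m) or (y of hex_key in the frame of box below -0.01 m and value of joint right_drawer above 0.103 m and value of joint left_drawer below 0.007 m)) and z of hex_key in the frame of box between 0 and 0.05 m and linear speed of hex_key below 0.01 m/s and velocity of joint each of left_drawer, right_drawer below 0.01 m/s); the robot touches nothing.
It fails at once if the drawer box is dragged or shoved more than 20 mm along the bench (distance of box from where it was at the start of the episode above 0.02 m).
It fails at once if another thing on the bench is moved more than 30 mm (distance of any of mallet, shelf_peg1, shelf_peg2, tackle_box, glue, tape from where it was at the start of the episode above 0.03 m).
It also fails if it takes over 45 s, if anything falls off the work surface, if the arm or the gripper's body presses on something with over 40 N, if the wrist force passes 120 N, or if a joint passes its speed limit or range.

ROBOT

A 7-joint arm with a two-finger parallel gripper is mounted at the origin on the work surface. World frame = base frame: x ahead of the robot, y to its left, z up, the work surface at z = 0. Lengths are in m, angles in rad, forces in N, time in s.
With the tool pointing down it reaches from about 0.425 to 0.825 m from the base axis. Payload 3.6 kg.
Tool frame: the origin (TCP) lies at the very end of the fingers, on their centre line; the grasp point (between the pads) lies 19 mm behind it; z points along the fingers, y is the line along which they close (so a half turn about z gives the same grasp; the last joint's range is limited). The gripper opens to 85 mm and grips with 20 to 120 N. Pads are 22 mm wide; open, the fingers measure 114 mm over their backs; the gripper's body (76 mm by 85 mm) begins 54 mm behind the grasp point. The pads swing forward as they close: fully open they stand 13 mm farther back than shut.
Start: joints at [1.248, 0.615, -0.013, 1.423, 0.008, 1.103, -0.04], TCP at [0.19, -0.622, 0.231] pointing down, gripper open.
Joint ranges: [-3.12, 3.12], [-0.3, 2.06], [-1.34, 1.32], [0.26, 2.42], [-1.36, 4.5], [0.01, 1.98], [-2.84, 2.84]. Speed limits (rad/s): [2.79, 2.79, 3.14, 3.14, 3.14, 3.14, 3.14].

INTERFACE

Orientations are given as a unit quaternion [w, x, y, z].
In Python, from workcell import robot, inverse_kinematics, get_obs, read_camera gives the robot as it stands. The module is installed in compiled form; this text tells all that it offers. Calls block until the motion is done:
- robot.move_ptp(position, orientation): joint-space move of the TCP to a pose.
- robot.servo_line(position, max_speed=0.15, orientation=None, f_stop=None): straight line of the TCP; orientation=None keeps the orientation; max_speed is the mean speed in m/s. With f_stop (N) it stops when the force on the tool has changed by that much, and returns True; else False.
- robot.movej(angles): joint-space move.
- robot.set_gripper(opening): opening from 0.0 (shut) to 1.0 (fully open); the grip force is fixed at half the most; returns when the fingers have stopped.
- robot.pause(seconds).
- inverse_kinematics(position, orientation): joint angles nearest the present ones, or None.
- get_obs(): the state.
- read_camera(name): name is "scene" or "top" or "wrist"; returns a dict with "img" (480x640x3 uint8, red, green, blue), "camera_matrix" (3x3 intrinsics, pixels), "world_to_cam" (4x4, takes a point from world to camera coordinates). Camera axes: x right, y down, z forward; pixel columns grow to the right and rows downward; lengths in m; the calibration is good to about 2 mm. A picture is of the moment at which its call begins. There is no depth.
A pose or a line that the arm cannot do raises robot.Unreachable and nothing moves.
- robot.close_job(): hands the job in; it is judged then, once.
The state is a dict: "time": time; "qpos": joint angles; "qvel": joint speeds; "effort": joint torques, N m; "tcp_pos": TCP position; "eef_rot": TCP orientation; "ft_force": force on the tool from outside, world axes, zero at the start; "moment": the same for the moment, N m; "grip_width": opening from 0.0 (shut) to 1.0 (fully open); "gripper_force": force on a finger pad.
Only numpy, scipy, OpenCV 4.12 (cv2) and the standard library are available. Lean on these libraries where they do the work, as an engineer would, in place of code of your own. Each camera call takes 0.05 s, during which the arm holds its last target. There are 200 camera calls.

## Working session

There is one attempt and no reset: what is moved stays moved. The work goes in short steps, each a Python script; the robot and the scene stay as the last script left them, time stands still between calls to the robot, and variables do not carry over. Pictures are saved under pics/ and viewed, at most 10 in all, crops included, and the job is handed in when it is done.

```bash
mkdir -p pics
python3 - <<'E'
from workcell import *
import cv2,numpy as np
for n in("scene","top"):
    c=read_camera(n);cv2.imwrite(f"pics/{n}0.png",c["img"][:,:,::-1]);np.savez(f"{n}0.npz",**c)
    print(n,c["camera_matrix"].round(1).tolist(),c["world_to_cam"].round(3).tolist())
o=get_obs();print(o["time"],o["tcp_pos"],o["eef_rot"],o["ft_force"])
E
```

```text
scene [[470.5, 0.0, 316.2], [0.0, 470.5, 235.8], [0.0, 0.0, 1.0]] [[0.87, 0.493, 0.004, -0.447], [0.27, -0.47, -0.841, -0.097], [-0.412, 0.732, -0.542, 1.356], [0.0, 0.0, 0.0, 1.0]]
top [[595.3, 0.0, 342.1], [0.0, 595.3, 229.6], [0.0, 0.0, 1.0]] [[0.027, -1.0, -0.006, -0.013], [-0.997, -0.027, -0.076, 0.551], [0.076, 0.008, -0.997, 1.655], [0.0, 0.0, 0.0, 1.0]]
0.1 [ 0.18991936 -0.62091351  0.23024313] [-1.15790564e-03  9.89001419e-01  1.47901385e-01 -1.79385665e-04] [-0.08787613  0.67640863  0.4057341 ]
```

View pics/scene0.png

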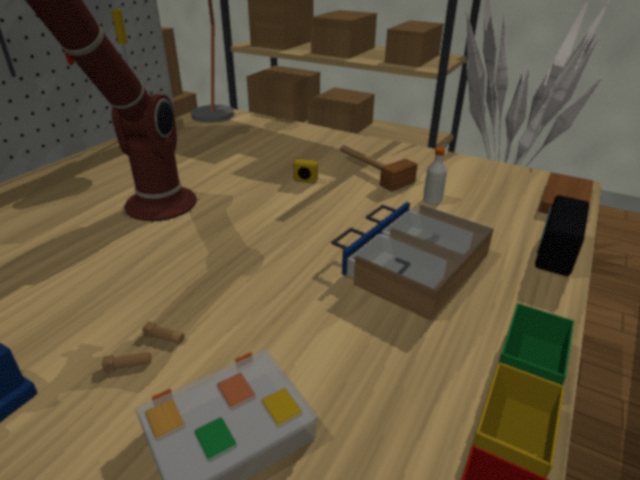

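View pics/top0.png

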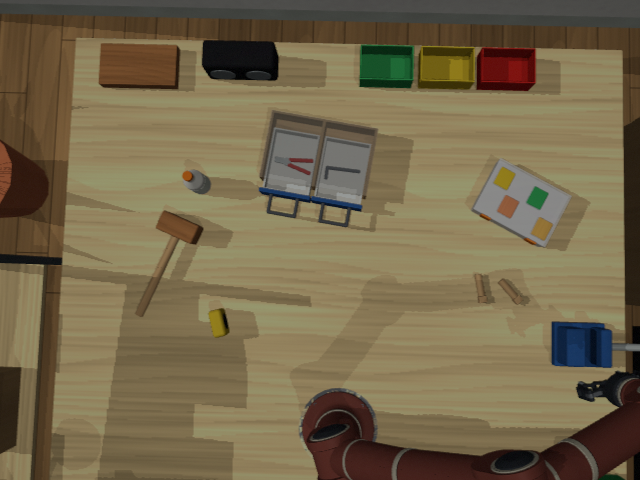

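The scene view shows the drawer box with handles near (382,213) and (347,238). In the top view the hex key is in the right drawer at (342,171) and the red pliers are in the left at (295,163). The handle bars are near (282,215) and (335,224).

Run:
```python
import cv2,numpy as np
t=cv2.imread("pics/top0.png")[100:235,250:390];s=cv2.imread("pics/scene0.png")[190:290,320:420]
a=cv2.resize(t,None,fx=3,fy=3,interpolation=2);b=cv2.resize(s,(400,400),interpolation=2)
o=np.zeros((405,820,3),np.uint8);o[:405,:420]=a;o[:400,420:]=b
cv2.imwrite("pics/crop.png",cv2.resize(o,(800,395)))
for n in("top","scene"):
    d=cv2.imread(f"pics/{n}0.png");h=cv2.cvtColor(d,cv2.COLOR_BGR2HSV)
    m=cv2.inRange(h,(100,120,40),(130,255,255))
    x0,y0,x1,y1=(250,170,390,220) if n=="top" else (330,190,420,290)
    q=np.zeros_like(m);q[y0:y1,x0:x1]=m[y0:y1,x0:x1]
    cs,_=cv2.findContours(q,cv2.RETR_EXTERNAL,2)
    for c in cs:
        if cv2.contourArea(c)>20:print(n,"blue",cv2.boxPoints(cv2.minAreaRect(c)).round(1).tolist())
    g=h[...,2]; k=np.zeros_like(m)
    y=(190,235,255,365) if n=="top" else (200,260,325,400)
    k[y[0]:y[1],y[2]:y[3]]=((g<85)&(m==0))[y[0]:y[1],y[2]:y[3]]*255
    cs,_=cv2.findContours(k,cv2.RETR_EXTERNAL,2)
    for c in cs:
        if cv2.contourArea(c)>15:print(n,"dark",cv2.boundingRect(c),cv2.boxPoints(cv2.minAreaRect(c)).round(1).tolist())
```

```text
top blue [[258.29998779296875, 191.8000030517578], [259.20001220703125, 186.8000030517578], [361.20001220703125, 204.60000610351562], [360.3999938964844, 209.60000610351562]]
top dark (259, 191, 103, 36) [[255.5, 210.89999389648438], [259.0, 191.0], [361.0, 209.0], [357.5, 228.89999389648438]]
scene blue [[332.0, 261.3999938964844], [397.0, 194.3000030517578], [409.0, 205.89999389648438], [344.0, 273.0]]
scene dark (354, 256, 14, 4) [[354.0, 256.0], [367.0, 256.0], [367.0, 259.0], [354.0, 259.0]]
scene dark (390, 228, 10, 14) [[390.0, 228.0], [399.0, 228.0], [399.0, 241.0], [390.0, 241.0]]
scene dark (346, 216, 54, 44) [[345.5, 257.3999938964844], [398.3999938964844, 215.3000030517578], [400.70001220703125, 218.10000610351562], [347.79998779296875, 260.20001220703125]]
scene dark (331, 205, 69, 55) [[328.3999938964844, 244.10000610351562], [385.5, 192.1999969482422], [399.5, 207.60000610351562], [342.5, 259.5]]
```

View pics/crop.png

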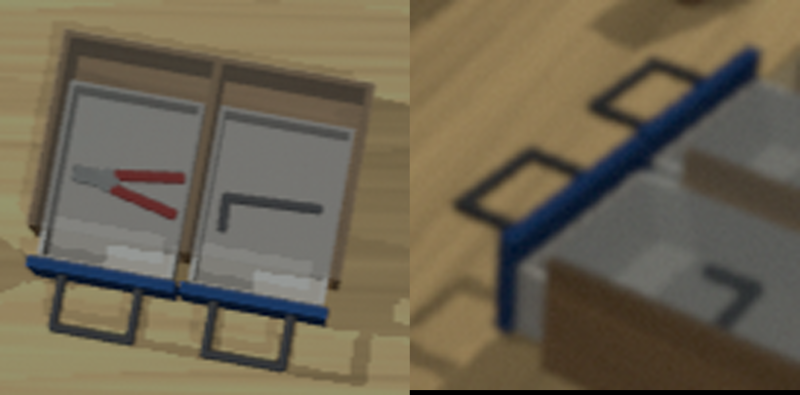

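```bash
cat > m.py <<'E'
import numpy as np,cv2
C={n:dict(np.load(f"{n}0.npz")) for n in("top","scene")}
def ray(n,p):
    c=C[n];W=c["world_to_cam"];d=W[:3,:3].T@np.linalg.solve(c["camera_matrix"],[*p,1]);return -W[:3,:3].T@W[:3,3],d
def plane(n,p,z):
    o,d=ray(n,p);return o+d*(z-o[2])/d[2]
def tri(a,b):
    P=[c["camera_matrix"]@c["world_to_cam"][:3] for c in(C["top"],C["scene"])]
    x=cv2.triangulatePoints(P[0],P[1],np.array(a,float),np.array(b,float))[:,0];return x[:3]/x[3]
E
python3 - <<'E'
from m import *
T=dict(LL=((267.8,212.7),(383.1,205.9)),LR=((295.4,216.8),(366.9,216.7)),RL=((320,221.3),(351.6,229)),RR=((347.7,225.7),(332.9,242)))
T={}|{k:v for k,v in T.items()}
# bar corners: left end is scene upper-right
X={k:tri(*v) for k,v in T.items()}
for k in X:print(k,X[k].round(4),plane("top",T[k][0],.055).round(4),plane("scene",T[k][1],.055).round(4))
v=lambda x,y:(x/2.927+250,y/2.926+100)
P=lambda q,z:plane("top",v(*q),z)
bl,br=P((68,30),.08),P((373,85),.08)
fl=[P(q,.073) for q in((27,257),(176,283),(180,283),(328,311))]
print("back",bl.round(4),br.round(4),np.linalg.norm(br-bl))
u=(bl-br)[:2];u/=np.linalg.norm(u);ex=np.array([u[1],-u[0]]);O=(bl+br)[:2]/2-.095*ex
print("yaw",np.arctan2(ex[1],ex[0]),"O",O)
for k in X:print(k,[(round(float((q[:2]-O)@ex),4),round(float((q[:2]-O)@u),4)) for q in(X[k],P(((T[k][0][0]-250)*2.927,(T[k][0][1]-100)*2.926),.055))])
for f in fl:print("face",((f[:2]-O)@ex).round(4),((f[:2]-O)@u).round(4))
print("key",(P((270,207),.02)[:2]-O)@u)
for s in((x) for x in((X["RL"]+X["RR"])/2,(X["LL"]+X["LR"])/2)):print(s, np.linalg.norm(s[:2]))
E
```

```text
LL [0.5926 0.2096 0.0515] [0.5901 0.2082 0.055 ] [0.5977 0.206  0.055 ]
LR [0.5821 0.1321 0.0552] [0.5807 0.1314 0.055 ] [0.584  0.1339 0.055 ]
RL [0.572  0.0641 0.0523] [0.5701 0.0631 0.055 ] [0.5762 0.062  0.055 ]
RR [ 0.5615 -0.0128  0.0554] [ 0.5599 -0.0137  0.055 ] [ 0.5636 -0.0106  0.055 ]
back [0.8719 0.2002 0.08  ] [ 0.8266 -0.0884  0.08  ] 0.2921106702216751
yaw -0.1558132230087432 O [0.75542685 0.07066942]
LL [(-0.1825, 0.112), (-0.1847, 0.1102)]
LR [(-0.1808, 0.0338), (-0.182, 0.0329)]
RL [(-0.1802, -0.035), (-0.182, -0.0363)]
RR [(-0.1787, -0.1125), (-0.1801, -0.1137)]
face -0.123 0.1438
face -0.1219 0.0018
face -0.1212 -0.0019
face -0.122 -0.1429
key -0.06968374261873901
[0.56671922 0.02565727 0.05384943] 0.5672997208213375
[0.58733009 0.17086809 0.05333079] 0.6116800915301688
```

Both handles triangulate at about 54 mm high, which matches the 55 mm given, with bars about 77 mm long. The key is at y ≈ -70 mm, in the right drawer. I'll hover above the right handle's window and check with the wrist camera.

```bash
cat > h.py <<'E'
from workcell import *
import numpy as np,cv2
yaw=-.148; ex=np.array([np.cos(yaw),np.sin(yaw)]);ey=np.array([-ex[1],ex[0]])
Q=[0,np.cos(yaw/2),np.sin(yaw/2),0]
R=np.array([.566,.0257]);L=np.array([.5865,.1705])
def st(t=""):
    o=get_obs();print(t,"t%.1f"%o["time"],np.round(o["tcp_pos"],4),"F",np.round(o["ft_force"],1),"bx",round(float((o["tcp_pos"][:2]-R)@ex),4));return o
def line(xy,z,v,f=None):
    r=robot.servo_line([*xy,z],max_speed=v,orientation=Q,f_stop=f);st(r);return r
E
python3 - <<'E'
from h import *
robot.move_ptp([*(R+.027*ex-.0*ey),.23],Q);robot.set_gripper(0);st()
c=read_camera("wrist");im=c["img"][:,:,::-1].copy()
for p in(R+.035*ey,R-.035*ey,L+.035*ey,L-.035*ey):
    x=c["world_to_cam"]@[*p,.06,1];u=c["camera_matrix"]@x[:3];u=(u[:2]/u[2]).round().astype(int);print(u)
    cv2.drawMarker(im,[int(a) for a in u],(0,255,0),0,14,1)
cv2.imwrite("pics/w1.png",im)
E
```

```text
t3.5 [0.5927 0.0218 0.23  ] F [-0.5  0.8 -0.9] bx 0.027
[282 237]
[354 237]
[132 238]
[204 238]
```

View pics/w1.png

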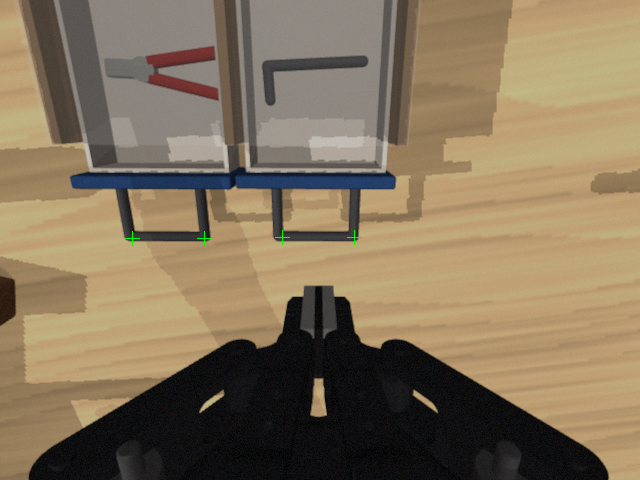

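The wrist view confirms the bars: the right one runs (276–358, 237) and the left (124–208, 237), both on the predicted marks to within a couple of mm. The key is in the right drawer. Next I'll hook into the window and pull.

Run:
```python
from h import *
w=R+.027*ex
if not line(w,.09,.15) and not line(w,.034,.06,6):
    line(R-.12*ex,.034,.035,6)
```

```text
False t4.7 [0.5935 0.0218 0.0909] F [-0.1 -0.1 -0.2] bx 0.0278
False t5.8 [0.5931 0.0217 0.0344] F [ 0.9 -0.3  0.1] bx 0.0274
True t8.3 [0.4992 0.0361 0.0341] F [0.8 0.5 0.1] bx -0.0676
```

Run:
```python
from h import *
line(R-.12*ex,.034,.01,7)
c=read_camera("top");cv2.imwrite("pics/t2.png",cv2.resize(c["img"][100:270,240:390,::-1],None,fx=3,fy=3,interpolation=2))
```

```text
True t9.6 [0.4995 0.037  0.034 ] F [-0.2 -0.2 -0.1] bx -0.0674
```

View pics/t2.png

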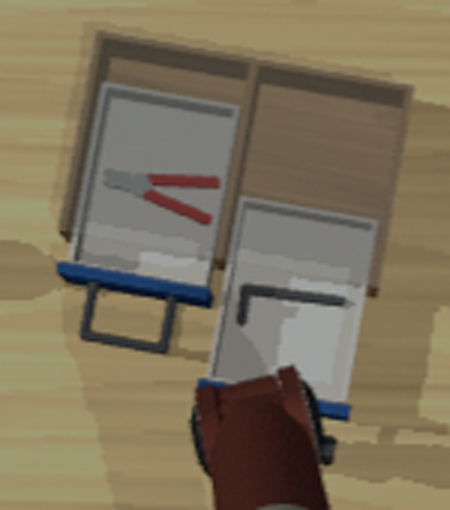

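The stop was felt twice at the same place. The right drawer is out with the key in it at about (290,300) in the crop, and the box hasn't moved. Now I'll unhook and push the left drawer shut.

Run:
```python
from h import *
p=get_obs()["tcp_pos"][:2]+.010*ex
line(p,.034,.04,5);line(p,.14,.15)
s=L-.04*ex
line(s,.14,.2)
if not line(s,.042,.1,6):
    line(L+.06*ex,.042,.03,6)
    line(L+.06*ex,.042,.01,7)
    p=get_obs()["tcp_pos"][:2]-.02*ex
    line(p,.042,.06);line(p,.25,.2);line(p-.1*ex,.3,.2)
c=read_camera("top");cv2.imwrite("pics/t3.png",cv2.resize(c["img"][100:270,240:390,::-1],None,fx=3,fy=3,interpolation=2))
```

```text
False t10.0 [0.5095 0.0354 0.0338] F [-0.6  0.3 -0.3] bx -0.0573
False t10.9 [0.5086 0.0354 0.1393] F [ 0.4 -0.5  0.2] bx -0.0582
False t11.8 [0.5466 0.1743 0.1395] F [ 0.  -0.8 -0. ] bx -0.0411
False t12.9 [0.5475 0.1766 0.0426] F [-0.4 -1.2  0.1] bx -0.0406
True t14.7 [0.5982 0.1684 0.0411] F [ 0.2  0.5 -0.8] bx 0.0108
True t16.0 [0.5978 0.168  0.0401] F [-0.4  0.4 -0.9] bx 0.0105
False t16.5 [0.5784 0.171  0.0421] F [-0.1 -0.4 -0.1] bx -0.0092
False t17.6 [0.5773 0.1706 0.2487] F [ 0.4  0.8 -0.5] bx -0.0102
False t18.4 [0.4798 0.1851 0.2995] F [ 0.3  0.4 -0.2] bx -0.1088
```

View pics/t3.png

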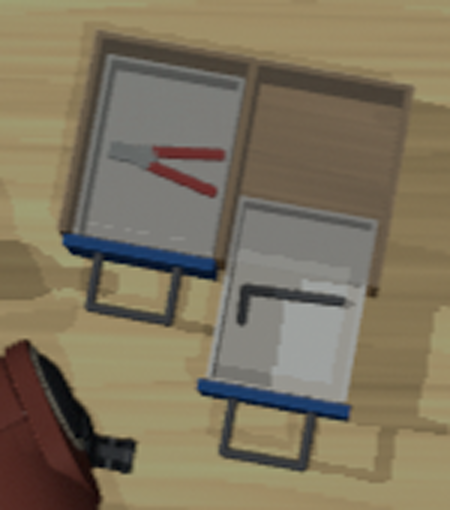

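The left drawer's front is now flush with the box and the right drawer is out with the key in it. The handle offset along the box's x axis works out at about 110 mm, the full travel. The box is where it was and the gripper is clear, so I'm handing in.

```bash
python3 -c "
from workcell import robot
print(robot.close_job())"
```

```text
the job is handed in; nothing more can be done
None
```

The right drawer with the hex key is out against its stop, the left drawer with the pliers is shut, the box did not visibly move, and I handed the job in at about 18 s of the 45 s; no verdict was returned.

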